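# Find the full tin by its weight and complete the row

## Robot

A 7-joint arm with a two-finger parallel gripper is mounted at the origin on the work surface. World frame = base frame: x ahead of the robot, y to its left, z up, the work surface at z = 0. Lengths are in m, angles in rad, forces in N, time in s.
With the tool pointing down it reaches from about 0.35 to 0.9 m from the base axis. Payload 8.1 kg.
Tool frame: the origin (TCP) lies at the very end of the fingers, on their centre line; the grasp point (between the pads) lies 19 mm behind it; z points along the fingers, y is the line along which they close (so a half turn about z gives the same grasp; the last joint's range is limited). The gripper opens to 92 mm and grips with 3 to 60 N. Pads are 19 mm wide; open, the fingers measure 130 mm over their backs; the gripper's body (75 mm by 190 mm) begins 47 mm behind the grasp point.
Start: joints at [1.143, 0.434, 0.025, 1.573, -0.012, 1.134, -0.075], TCP at [0.199, -0.592, 0.227] pointing down, gripper open.
Joint ranges: [-2.62, 2.62], [-0.44, 2.09], [-1.27, 1.32], [0.08, 2.57], [-1.32, 4.46], [0.12, 2], [-2.74, 2.74]. Speed limits (rad/s): [2.22, 2.22, 3.01, 3.01, 3.14, 3.14, 3.14].

## Interface

Orientations are given as a rotation vector (axis times angle).
In Python, from cell import arm gives the robot as it stands.
- The arm moves only by the tool carry_out, never from a script. Its argument "commands" is a list of rows, each a list of 7 numbers: the opening, from 0 (shut) to 1 (fully open), then the shift along the tool's x, y, z each as a share of 0.025 m, from -1 to 1, then the turn, a rotation vector about the tool's x, y, z each as a share of 0.1 rad, from -1 to 1. A call has 1 to 8 rows; each row shifts and turns the commanded pose from where the row before left it, along the tool's axes as they then stand; what a row does not reach is not made up. A row lasts 1/10 s, in which the tool goes at most 50 mm and 8.59 degrees, less where a joint would pass 70% of its speed; a pose out of reach is approached as far as the arm can. A call with a number of a shift or a turn outside -1 to 1 is refused whole. A call with a gripper value outside its range is refused whole. The fingers move at their own pace and stop on an object; "squeeze" is the grip in N (left out, the last holds). Time passes only in rows, so rows that do not move let the fingers close. It gives the time, the measured TCP pose, the force, the opening and the grip force at its end, in the units of the state.
- arm.observe(): the state, without advancing time (a new reading comes with each control period).
- arm.get_image(name): name is "side" or "top" or "wrist"; returns a dict with "pixels" (400x640x3 uint8, red, green, blue), "range_z" (400x640 float32, m along the optical axis (not along the pixel's ray), 0 where there is no reading), "mtx" (3x3 intrinsics, pixels), "R" (3x3) and "t" (3): a world point X has camera coordinates R X + t; the wrist camera has in their place "tool_from_camera" (4x4, takes a point from camera to tool coordinates, whose origin is the TCP and whose axes are the flange's). Camera axes: x right, y down, z forward; pixel columns grow to the right and rows downward; lengths in m; the calibration is good to about 2 mm. A picture is of the moment at which its call begins: read the wrist's pose just before it.
- arm.sign_off(): hands the job in; it is judged then, once.
The state is a dict: "clock": time; "joints": joint angles; "dq": joint speeds; "joint_efforts": joint torques, N m; "position": TCP position; "ee_rot": TCP orientation; "force": force on the tool from outside, world axes, zero at the start; "ft_torque": the same for the moment, N m; "width": opening from 0.0 (shut) to 1.0 (fully open); "gripper_force": force on a finger pad.
Only numpy, scipy, OpenCV 4.12 (cv2) and the standard library are available. Lean on these libraries where they do the work, as an engineer would, in place of code of your own. Each camera call takes 0.05 s, during which the arm holds its last target. There are 200 camera calls.

## Task

Of the three identical closed tins standing on the open bench, one is full of hardware and clearly heavier; the other two are nearly empty. Find the full one by feeling its weight and set it gently down, upright and with its handle lined up like its neighbours', on the middle of the rubber mat in the one vacant place of the row on the low shelf under the tool rail, so that the row is neat. Leave the two light tins standing on the bench where they were, and do not disturb the two tins in the row or the torch and tape measure nearby.

Things in the scene. Friction and masses are not known exactly. Their poses are not given: they have to be found in the camera images.
- tin_a: Closed square steel tin, 80 x 80 x 66 high; strap handle on its lid: a bar 44 long (along the tin's x), 16 thick (along y), from 86 to 102 above the underside, open beneath but for end posts. Origin at the centre of the underside, z up. On the bench. About 0.63 to 0.77 kg if full, 0.3 kg if nearly empty; any of the three may be the full one.
- tin_b: Closed square steel tin, 80 x 80 x 66 high; strap handle on its lid: a bar 44 long (along the tin's x), 16 thick (along y), from 86 to 102 above the underside, open beneath but for end posts. Origin at the centre of the underside, z up. On the bench. About 0.63 to 0.77 kg if full, 0.3 kg if nearly empty; any of the three may be the full one.
- tin_c: Closed square steel tin, 80 x 80 x 66 high; strap handle on its lid: a bar 44 long (along the tin's x), 16 thick (along y), from 86 to 102 above the underside, open beneath but for end posts. Origin at the centre of the underside, z up. On the bench. About 0.63 to 0.77 kg if full, 0.3 kg if nearly empty; any of the three may be the full one.
- row_tin_a: Closed square steel tin, 80 x 80 x 66 high; strap handle on its lid: a bar 44 long (along the tin's x), 16 thick (along y), from 86 to 102 above the underside, open beneath but for end posts. Origin at the centre of the underside, z up. Already in the row on the shelf; must stay there.
- row_tin_b: Closed square steel tin, 80 x 80 x 66 high; strap handle on its lid: a bar 44 long (along the tin's x), 16 thick (along y), from 86 to 102 above the underside, open beneath but for end posts. Origin at the centre of the underside, z up. Already in the row on the shelf; must stay there.
- mat: Black rubber mat, 76 x 76 x 3 thick, fixed on the shelf board in the vacant place of the row (left, middle or right). Origin at the centre of its underside; x away from the shelf's front, y along the row. The tin belongs centred on it, sides parallel to the mat's; places are 90 apart, so a centred tin has 10 free towards a neighbour.
- rack: Dark wooden rack; origin under its centre, x away from its front, y along the row. Shelf board 130 deep, 350 wide, top 20 above the bench; lips 12 higher along front and back, inner faces at x = -54 and 54. Places at x = 0, y = -90, 0, 90. Posts at x = 35, y = -166 and 166.
- rail_edge (a point): Middle of the lower front edge of the rack's tool rail, 10 in front of the places' centres and 255 above the bench. The rail is 60 deep, 22 thick, full width; screwdriver handles stand 93 above it, blades hang 70 below it 40 behind the edge. It overhangs the tins' handles: come in from the front, tool leaning about 40 degrees, fingers forward and down.
- torch: standing black torch, 125 tall, body 28 and head 42 in diameter; origin at the centre of its foot. A bystander.
- tape_measure: yellow tape measure, 65 x 35 x 60 high, standing on the bench; origin at the centre of its underside. A bystander.
Mind the look-alikes: they are no part of the job. Leave any turquoise look-alike of the tin_c alone. What is shaped like the tin_b but turquoise is not meant.

How it is judged:
At the end, for the whole second after the job is handed in: A bench tin rests on the mat: within 15 mm front to back, 10 mm along the row, 0.15 rad of square, 0.06 rad of upright, pressing over 4.5 N (only the full tin does); the other two stand upright at rest on the bench within 50 mm of where they began (((x of tin_a in the frame of mat between -0.015 and 0.015 m and y of tin_a in the frame of mat between -0.01 and 0.01 m and angle between the x axis of tin_a and the x axis of mat, either way round below 0.15 rad and angle between each of tin_a, tin_b, tin_c's own z axis and vertical below 0.06 rad and contact force between tin_a and mat above 4.5 N and linear speed of each of tin_a, tin_b, tin_c below 0.02 m/s and distance of each of tin_b, tin_c from where it was at the start of the episode below 0.05 m and height (world z) of each of tin_b, tin_c below 0.01 m) or (x of tin_b in the frame of mat between -0.015 and 0.015 m and y of tin_b in the frame of mat between -0.01 and 0.01 m and angle between the x axis of tin_b and the x axis of mat, either way round below 0.15 rad and angle between each of tin_b, tin_a, tin_c's own z axis and vertical below 0.06 rad and contact force between tin_b and mat above 4.5 N and linear speed of each of tin_b, tin_a, tin_c below 0.02 m/s and distance of each of tin_a, tin_c from where it was at the start of the episode below 0.05 m and height (world z) of each of tin_a, tin_c below 0.01 m) or (x of tin_c in the frame of mat between -0.015 and 0.015 m and y of tin_c in the frame of mat between -0.01 and 0.01 m and angle between the x axis of tin_c and the x axis of mat, either way round below 0.15 rad and angle between each of tin_c, tin_a, tin_b's own z axis and vertical below 0.06 rad and contact force between tin_c and mat above 4.5 N and linear speed of each of tin_c, tin_a, tin_b below 0.02 m/s and distance of each of tin_a, tin_b from where it was at the start of the episode below 0.05 m and height (world z) of each of tin_a, tin_b below 0.01 m))); the robot touches nothing.
It fails at once if a tin already in the row was shifted more than 15 mm or tipped (distance of any of row_tin_a, row_tin_b from where it was at the start of the episode above 0.015 m or angle between any of row_tin_a, row_tin_b's own z axis and vertical above 0.3 rad).
It fails at once if the torch or the tape measure was knocked over or pushed more than 30 mm (distance of any of torch, tape_measure from where it was at the start of the episode above 0.03 m or angle between any of torch, tape_measure's own z axis and vertical above 0.4 rad).
It fails at once if a bench tin was tipped by more than 0.7 rad (angle between any of tin_a, tin_b, tin_c's own z axis and vertical above 0.7 rad).
It fails at once if a tin was dropped or slammed onto the shelf (faster than 0.45 m/s within 60 mm above the mat) ((horizontal distance between tin_a and mat below 0.05 m and z of tin_a in the frame of mat below 0.063 m and linear speed of tin_a above 0.45 m/s) or (horizontal distance between tin_b and mat below 0.05 m and z of tin_b in the frame of mat below 0.063 m and linear speed of tin_b above 0.45 m/s) or (horizontal distance between tin_c and mat below 0.05 m and z of tin_c in the frame of mat below 0.063 m and linear speed of tin_c above 0.45 m/s)).
It also fails if it takes over 61 s, if anything falls off the work surface, if the arm or the gripper's body presses on something with over 40 N, if the wrist force passes 120 N, or if a joint passes its speed limit or range.

## Working session

There is one attempt and no reset: what is moved stays moved. The work goes in short steps, Python scripts to look and compute and a tool call to move; the robot and the scene stay as the last step left them, time stands still between calls to the robot, and variables do not carry over. Pictures are saved under pics/ and viewed, at most 10 in all, crops included, and the job is handed in when it is done.

Besides the shell and the picture viewer there is one more tool, called in YAML: its name, and indented under it one key for each argument. carry_out: Moves the arm, as the interface text tells. Shift numbers are shares of 0.025 m and turn numbers shares of 0.1 rad, none past 1 either way. Its arguments: {"type":"object","properties":{"commands":{"type":"array"},"squeeze":{"type":"number"}},"required":["commands"]}

```bash
ls; mkdir -p pics; python3 - <<'E'
from cell import arm
import cv2,numpy as np
s=arm.observe();print({k:np.round(v,3).tolist() for k,v in s.items()})
for n in("top","side"):
    d=arm.get_image(n);cv2.imwrite(f"pics/{n}0.png",d["pixels"][:,:,::-1]);np.savez(f"{n}0.npz",**{k:v for k,v in d.items()})
    print(n,d["mtx"].tolist(),(-d["R"].T@d["t"]).round(3),d["R"].round(3).tolist(),(d["range_z"]>0).mean())
E
```

```text
pics
{'clock': 0.0, 'joints': [1.143, 0.435, 0.025, 1.574, -0.012, 1.134, -0.075], 'dq': [-0.001, -0.001, -0.0, -0.0, 0.0, 0.001, -0.002], 'joint_efforts': [-0.002, -66.785, 0.984, -31.447, -0.061, 0.043, 0.0], 'position': [0.199, -0.592, 0.226], 'ee_rot': [-3.099, -0.508, 0.001], 'force': [-0.16, -0.105, 0.188], 'ft_torque': [0.024, -0.001, 0.012], 'gripper_force': 0.0, 'width': 1.001}
top [[384.77634910374036, 0.0, 327.9196095894781], [0.0, 384.77634910374036, 199.11617999376847], [0.0, 0.0, 1.0]] [0.274 0.091 1.048] [[0.15, -0.989, 0.003], [-0.962, -0.146, -0.23], [0.228, 0.031, -0.973]] 0.996140625
side [[469.5573642793361, 0.0, 313.59490468340675], [0.0, 469.5573642793361, 204.3401083528686], [0.0, 0.0, 1.0]] [0.225 1.034 1.061] [[-0.97, -0.242, -0.017], [-0.152, 0.662, -0.734], [0.189, -0.71, -0.679]] 0.99606640625
```

View pics/top0.png

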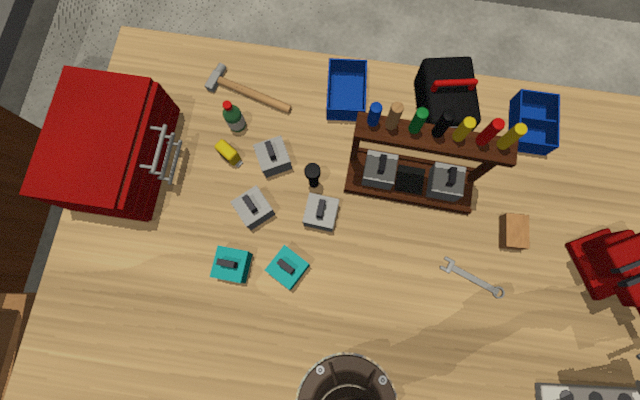

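View pics/side0.png

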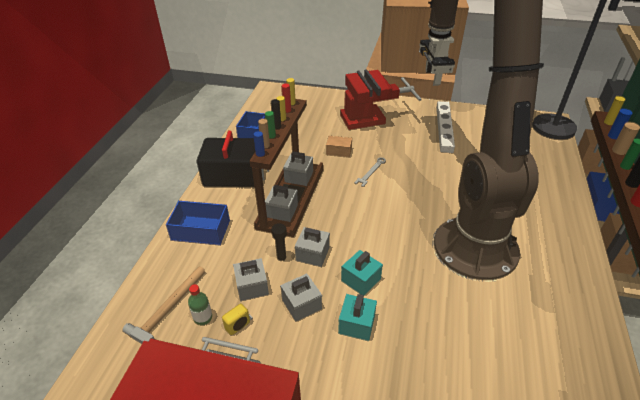

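The top view shows three grey tins at pixels (273,156), (253,207) and (321,211). These are the bench tins. The turquoise ones at (232,264) and (288,267) are look-alikes to leave alone. The row tins are at (380,168) and (448,180), with the black mat between them at (411,179), so the vacant place is the middle one. The torch is at (313,174) and the tape measure at (228,152).

```bash
cat > h.py <<'E'
import numpy as np,cv2
def cloud(d):
    v,u=np.mgrid[0:400,0:640]; z=d["range_z"]; K=d["mtx"]
    P=np.stack([(u-K[0,2])/K[0,0]*z,(v-K[1,2])/K[1,1]*z,z],-1)
    return (P-d["t"])@d["R"]
def rect(P,m):
    r=cv2.minAreaRect((P[m][:,:2]*1000).astype(np.float32)); return np.round(r[0],1),np.round(r[1],1),round(r[2],1),int(m.sum()),np.round(np.median(P[m][:,2]),4)
E
python3 - <<'E'
from h import *
for n,c in(("top",[(273,156),(253,207),(321,211),(380,168),(448,180)]),("side",[(251,280),(301,298),(312,246),(282,204),(298,168)])):
    d=np.load(n+"0.npz");P=cloud(d);v,u=np.mgrid[0:400,0:640]
    for a,b in c:
        near=np.hypot(u-a,v-b)<34
        z0=.02*(c.index((a,b))>2)
        L=near&(abs(P[...,2]-.066-z0)<.006)
        H=near&(P[...,2]>.092+z0)&(P[...,2]<.112+z0)
        # handles: largest component nearest
        k,lab,st,ce=cv2.connectedComponentsWithStats(H.astype(np.uint8))
        i=1+np.argmin(np.hypot(*(ce[1:]-[a,b]).T)+ (st[1:,4]<15)*100)
        H=lab==i
        k,lab,st,ce=cv2.connectedComponentsWithStats(L.astype(np.uint8)); L=lab==1+np.argmax(st[1:,4])
        print(n,(a,b),"lid",rect(P,L),"bar",rect(P,H))
d=np.load("top0.npz");P=cloud(d);px=d["pixels"].astype(int)
m=(px.max(-1)<45)&(abs(P[...,2]-.023)<.008)&(np.hypot(u-411,v-179)<25);print("mat",rect(P,m))
for a in [(313,170),(228,152)]: print(P[a[1],a[0]].round(3))
# board
m=(abs(P[...,2]-.244)<.2)&(np.hypot(u-430,v-150)<100)&(P[...,2]>.26)&(P[...,2]<.285);print("rail top",rect(P,m))
E
python3 - <<'E'
import cv2
a=cv2.imread('pics/top0.png')[100:300,200:480];cv2.imwrite('pics/crop1.png',cv2.resize(a,None,fx=2.8,fy=2.8,interpolation=cv2.INTER_CUBIC))
E
```

```text
top (273, 156) lid (array([606.8, 293.7]), array([81.5, 81.2]), 29.1, 743, np.float64(0.0658)) bar (array([606.4, 293. ]), array([44.5, 15.5]), 27.9, 102, np.float64(0.1012))
top (253, 207) lid (array([455.7, 319.2]), array([81., 81.]), 43.4, 812, np.float64(0.0656)) bar (array([455.5, 318.5]), array([43.3, 15.9]), 43.5, 115, np.float64(0.1012))
top (321, 211) lid (array([471.2, 137.8]), array([81.7, 81.6]), 86.1, 826, np.float64(0.0655)) bar (array([470.9, 137.5]), array([16., 45.]), 86.5, 114, np.float64(0.1012))
top (380, 168) lid (array([606.5,  -1.1]), array([81.3, 81.3]), 88.0, 783, np.float64(0.0856)) bar (array([606.7,  -1.1]), array([16.1, 44.7]), 87.5, 114, np.float64(0.1217))
top (448, 180) lid (array([ 600. , -180.4]), array([81.7, 82.1]), 87.7, 792, np.float64(0.0854)) bar (array([ 600.1, -180.6]), array([16.4, 44. ]), 88.7, 124, np.float64(0.1213))
side (251, 280) lid (array([606.2, 294.6]), array([79.9, 84.1]), 29.2, 567, np.float64(0.0656)) bar (array([606.4, 294.3]), array([43.2, 19.3]), 27.7, 107, np.float64(0.1006))
side (301, 298) lid (array([455.9, 319.4]), array
[... 182 characters left out ...]
, 82.1]), 85.2, 475, np.float64(0.0658)) bar (array([470.4, 138.7]), array([20.8, 43.5]), 87.9, 102, np.float64(0.1004))
side (282, 204) lid (array([6.069e+02, 1.000e-01]), array([85.6, 83.1]), 87.3, 377, np.float64(0.0856)) bar (array([ 6.05e+02, -6.00e-01]), array([21. , 44.2]), 87.3, 81, np.float64(0.1202))
side (298, 168) lid (array([ 600. , -179.6]), array([85.4, 81.5]), 88.7, 305, np.float64(0.0859)) bar (array([ 600.2, -179.2]), array([21.4, 45.1]), 87.6, 69, np.float64(0.1201))
mat (array([599. , -94.7]), array([ 88.3, 125.5]), 85.0, 778, np.float64(0.0225))
[0.559 0.168 0.124]
[0.595 0.41  0.058]
rail top (array([622.7, -92.1]), array([350. ,  61.5]), 88.0, 3679, np.float64(0.2764))
```

View pics/crop1.png

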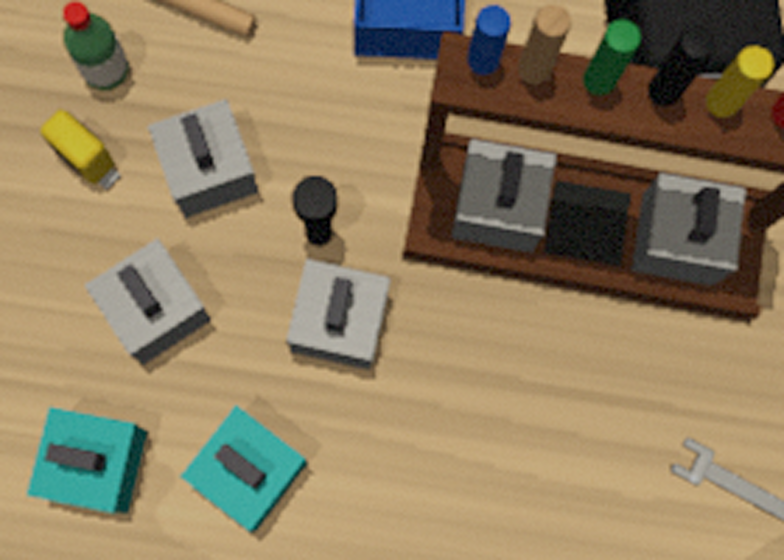

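Three grey tins confirmed at enlarged-crop pixels (205,150), (150,300) and (340,310). The vacant mat is at (590,225). The two turquoise tins at (90,460) and (245,465) stay untouched. I'll start with the nearest tin, at (0.471, 0.138).

```bash
cat >> h.py <<'E'
from scipy.spatial.transform import Rotation as Ro
def tgt(g,head,lean):
    h=np.array([np.cos(head),np.sin(head),0]);k=np.array([0,0,1.])
    z=np.sin(lean)*h-np.cos(lean)*k; x=np.cos(lean)*h+np.sin(lean)*k
    R=np.stack([x,np.cross(z,x),z],1); return np.array(g)+.019*z,R
def plan(g,head,lean,n=None,w=1,start=None):
    """rows from the present pose (or start=(p,R)) to grasp point g"""
    if start is None:
        from cell import arm
        s=arm.observe(); start=(np.array(s["position"]),Ro.from_rotvec(s["ee_rot"]).as_matrix())
    p,R=start; q,Q=tgt(g,head,lean); rv=Ro.from_matrix(R.T@Q).as_rotvec()
    n0=n or 1
    while True:
        rows=[]
        for i in range(n0):
            Ri=R@Ro.from_rotvec(rv*i/n0).as_matrix()
            rows.append(np.r_[w,Ri.T@(q-p)/n0/.025,rv/n0/.1])
        if n or abs(np.array(rows)[:,1:]).max()<=.98: break
        n0+=1
    for r in rows: print("["+",".join(f"{a:.2f}".rstrip('0').rstrip('.') for a in r)+"],")
    return q,Q
E
python3 - <<'E'
from h import *
d=np.load("top0.npz");P=cloud(d);X=P[...,0];Y=P[...,1]
a=np.array([.199,-.592]);b=np.array([.471,.138]);t=(b-a)/np.hypot(*(b-a))
s=(X-a[0])*t[0]+(Y-a[1])*t[1];l=abs(-(X-a[0])*t[1]+(Y-a[1])*t[0])
for k in np.arange(-.1,.75,.1):
    m=(s>k)&(s<k+.1)&(l<.13);print(round(k,1),P[m][:,2].max().round(3) if m.any() else None)
v,u=np.mgrid[0:400,0:640];m=(np.hypot(u-313,v-170)<12)&(P[...,2]>.115);print("torch",rect(P,m))
st=plan((.425,.09,.19),np.radians(18.6),0)
print();plan((.471,.138,.15),np.radians(-3.7),.65,start=st)
E
```

```text
-0.1 0.118
0.0 0.252
0.1 0.028
0.2 0.013
0.3 0.012
0.4 0.011
0.5 0.007
0.6 0.036
0.7 0.106
torch (array([423.4, 142.9]), array([314.5,  38.8]), 12.3, 213, np.float64(0.1246))
[1,0.72,-0.96,0.09,-0,0,0],
[1,0.72,-0.96,0.09,-0,0,0],
[1,0.72,-0.96,0.09,-0,0,0],
[1,0.72,-0.96,0.09,-0,0,0],
[1,0.72,-0.96,0.09,-0,0,0],
[1,0.72,-0.96,0.09,-0,0,0],
[1,0.72,-0.96,0.09,-0,0,0],
[1,0.72,-0.96,0.09,-0,0,0],
[1,0.72,-0.96,0.09,-0,0,0],
[1,0.72,-0.96,0.09,-0,0,0],
[1,0.72,-0.96,0.09,-0,0,0],
[1,0.72,-0.96,0.09,-0,0,0],
[1,0.72,-0.96,0.09,-0,0,0],
[1,0.72,-0.96,0.09,-0,0,0],
[1,0.72,-0.96,0.09,-0,0,0],
[1,0.72,-0.96,0.09,-0,0,0],
[1,0.72,-0.96,0.09,-0,0,0],
[1,0.72,-0.96,0.09,-0,0,0],
[1,0.72,-0.96,0.09,-0,0,0],
[1,0.72,-0.96,0.09,-0,0,0],
[1,0.72,-0.96,0.09,-0,0,0],
[1,0.72,-0.96,0.09,-0,0,0],
[1,0.72,-0.96,0.09,-0,0,0],
[1,0.72,-0.96,0.09,-0,0,0],

[1,0.4,-0.15,0.21,-0.18,0.92,0.54],
[1,0.37,-0.18,0.24,-0.18,0.92,0.54],
[1,0.33,-0.2,0.27,-0.18,0.92,0.54],
[1,0.3,-0.22,0.29,-0.18,0.92,0.54],
[1,0.26,-0.24,0.31,-0.18,0.92,0.54],
[1,0.21,-0.26,0.33,-0.18,0.92,0.54],
[1,0.17,-0.28,0.34,-0.18,0.92,0.54],
```

carry_out:
  commands:
    - [1,0,0,-1,0,0,0]
    - [1,0,-0.5,-1,0,0,0]
    - [1,0.5,-0.96,-0.5,0,0,0]
    - [1,0.72,-0.96,-0.2,0,0,0]
    - [1,0.72,-0.96,0,0,0,0]
    - [1,0.72,-0.96,0,0,0,0]
    - [1,0.72,-0.96,0,0,0,0]
    - [1,0.72,-0.96,0,0,0,0]

```text
clock: 0.9
position: [0.2467, -0.4099, 0.294]
ee_rot: [-3.1, -0.508, 0.0]
force: [0.6, -0.1, -0.3]
width: 1.002
gripper_force: 0.0
```

carry_out:
  commands:
    - [1,0.72,-0.96,0,0,0,0]
    - [1,0.72,-0.96,0,0,0,0]
    - [1,0.72,-0.96,0,0,0,0]
    - [1,0.72,-0.96,0,0,0,0]
    - [1,0.72,-0.96,0,0,0,0]
    - [1,0.72,-0.96,0,0,0,0]
    - [1,0.72,-0.96,0,0,0,0]
    - [1,0.72,-0.96,0,0,0,0]

```text
clock: 1.7
position: [0.3218, -0.1821, 0.2941]
ee_rot: [-3.1, -0.508, 0.001]
force: [0.7, 0.5, 0.4]
width: 1.005
gripper_force: 0.0
```

```bash
python3 - <<'E'
from h import *
plan((.471,.138,.17),np.radians(-3.7),.65,n=16,w=.5)
E
```

```text
[0.5,0.64,-0.63,0.35,-0.08,0.4,0.23],
[0.5,0.61,-0.65,0.37,-0.08,0.4,0.23],
[0.5,0.58,-0.66,0.39,-0.08,0.4,0.23],
[0.5,0.54,-0.68,0.4,-0.08,0.4,0.23],
[0.5,0.51,-0.69,0.42,-0.08,0.4,0.23],
[0.5,0.48,-0.71,0.43,-0.08,0.4,0.23],
[0.5,0.44,-0.72,0.45,-0.08,0.4,0.23],
[0.5,0.41,-0.74,0.46,-0.08,0.4,0.23],
[0.5,0.37,-0.75,0.47,-0.08,0.4,0.23],
[0.5,0.34,-0.76,0.48,-0.08,0.4,0.23],
[0.5,0.3,-0.77,0.48,-0.08,0.4,0.23],
[0.5,0.26,-0.78,0.49,-0.08,0.4,0.23],
[0.5,0.22,-0.79,0.49,-0.08,0.4,0.23],
[0.5,0.18,-0.8,0.49,-0.08,0.4,0.23],
[0.5,0.15,-0.81,0.49,-0.08,0.4,0.23],
[0.5,0.11,-0.82,0.49,-0.08,0.4,0.23],
```

carry_out:
  commands:
    - [0.5,0.64,-0.63,0.35,-0.08,0.4,0.23]
    - [0.5,0.61,-0.65,0.37,-0.08,0.4,0.23]
    - [0.5,0.58,-0.66,0.39,-0.08,0.4,0.23]
    - [0.5,0.54,-0.68,0.4,-0.08,0.4,0.23]
    - [0.5,0.51,-0.69,0.42,-0.08,0.4,0.23]
    - [0.5,0.48,-0.71,0.43,-0.08,0.4,0.23]
    - [0.5,0.44,-0.72,0.45,-0.08,0.4,0.23]
    - [0.5,0.41,-0.74,0.46,-0.08,0.4,0.23]

```text
clock: 2.5
position: [0.4022, -0.0228, 0.224]
ee_rot: [3.081, 0.213, 0.51]
force: [0.5, -0.9, -0.4]
width: 0.5
gripper_force: 0.0
```

carry_out:
  commands:
    - [0.5,0.37,-0.75,0.47,-0.08,0.4,0.23]
    - [0.5,0.34,-0.76,0.48,-0.08,0.4,0.23]
    - [0.5,0.3,-0.77,0.48,-0.08,0.4,0.23]
    - [0.5,0.26,-0.78,0.49,-0.08,0.4,0.23]
    - [0.5,0.22,-0.79,0.49,-0.08,0.4,0.23]
    - [0.5,0.18,-0.8,0.49,-0.08,0.4,0.23]
    - [0.5,0.15,-0.81,0.49,-0.08,0.4,0.23]
    - [0.5,0.11,-0.82,0.49,-0.08,0.4,0.23]

```text
clock: 3.3
position: [0.4479, 0.0602, 0.1841]
ee_rot: [3.01, 0.03, 0.772]
force: [0.1, 0.1, 0.4]
width: 0.504
gripper_force: 0.0
```

```bash
python3 - <<'E'
from h import *
from cell import arm
s=arm.observe();R=Ro.from_rotvec(s["ee_rot"]).as_matrix();print(s["clock"],s["position"],R.round(3),np.round(s["joints"],2),(np.array(s["position"])-.019*R[:,2]).round(4))
st=plan((.471,.138,.14),np.radians(-3.7),.65,n=3,w=.5);plan((.471,.138,.094),np.radians(-3.7),.65,n=4,w=.5,start=st)
E
```

```text
3.3 [0.44786111 0.06021628 0.18410244] [[ 0.876  0.01   0.481]
 [ 0.027 -0.999 -0.028]
 [ 0.481  0.038 -0.876]] [ 0.01  0.01 -0.45  2.41  0.74  0.36 -2.64] [0.4387 0.0608 0.2007]
[0.5,0.05,-1.05,0.88,-0.03,0.49,0.28],
[0.5,-0.02,-1.05,0.88,-0.03,0.49,0.28],
[0.5,-0.09,-1.06,0.88,-0.03,0.49,0.28],
[0.5,-0.28,0,0.37,0,0,0],
[0.5,-0.28,0,0.37,0,0,0],
[0.5,-0.28,0,0.37,0,0,0],
[0.5,-0.28,0,0.37,0,0,0],
```

```bash
python3 - <<'E'
from h import *
st=plan((.471,.138,.15),np.radians(-3.7),0,w=.5);print();plan((.471,.138,.094),np.radians(-3.7),0,n=4,w=.5,start=st)
E
```

```text
[0.5,-0.02,-0.53,0.37,0.03,-0.84,0.14],
[0.5,0,-0.53,0.37,0.03,-0.84,0.14],
[0.5,0.03,-0.53,0.37,0.03,-0.84,0.14],
[0.5,0.05,-0.53,0.37,0.03,-0.84,0.14],
[0.5,0.07,-0.53,0.37,0.03,-0.84,0.14],
[0.5,0.1,-0.53,0.36,0.03,-0.84,0.14],

[0.5,0,0,0.56,0,0,0],
[0.5,0,0,0.56,0,0,0],
[0.5,0,0,0.56,0,0,0],
[0.5,0,0,0.56,0,0,0],
```

carry_out:
  commands:
    - [0.5,0,-0.53,0.3,0.03,-0.84,0.14]
    - [0.5,0,-0.53,0.3,0.03,-0.84,0.14]
    - [0.5,0.03,-0.53,0.3,0.03,-0.84,0.14]
    - [0.5,0.05,-0.53,0.3,0.03,-0.84,0.14]
    - [0.5,0.07,-0.53,0.3,0.03,-0.84,0.14]
    - [0.5,0.1,-0.53,0.3,0.03,-0.84,0.14]
    - [0.5,0,0,0,0,0,0]

```text
clock: 4.0
position: [0.4703, 0.14, 0.1403]
ee_rot: [-3.138, 0.104, 0.006]
force: [-0.1, -0.1, 0.2]
width: 0.5
gripper_force: 0.0
```

```bash
cat > st.py <<'E'
from h import *
from cell import arm
s=arm.observe();R=Ro.from_rotvec(s["ee_rot"]).as_matrix()
print(round(s["clock"],2),"grasp",(np.array(s["position"])-.019*R[:,2]).round(4),"R",R.round(3).tolist(),"q",np.round(s["joints"],2),"F",np.round(s["force"],2),"w",round(s["width"],3),s["gripper_force"])
E
python3 - <<'E'
from st import *
st=plan((.471,.138,.13),np.radians(-3.7),0,n=3,w=.5);print();plan((.471,.138,.094),np.radians(-3.7),0,n=3,w=.5,start=st)
E
```

```text
4.0 grasp [0.4704 0.14   0.1593] R [[0.998, -0.066, -0.003], [-0.066, -0.998, 0.002], [-0.004, -0.002, -1.0]] q [ 0.01  0.37 -0.51  1.97  0.23  0.86 -2.27] F [-0.08 -0.14  0.16] w 0.5 0.0
[0.5,0.01,0.03,0.39,-0.01,0.01,-0.01],
[0.5,0.01,0.03,0.39,-0.01,0.01,-0.01],
[0.5,0.01,0.03,0.39,-0.01,0.01,-0.01],

[0.5,0,0,0.48,0,0,0],
[0.5,0,0,0.48,0,0,0],
[0.5,0,0,0.48,0,0,0],
```

carry_out:
  commands:
    - [0.5,0.02,0.08,0.5,0,0,0]
    - [0.5,0,0,0.5,0,0,0]
    - [0.5,0,0,0.5,0,0,0]
    - [0.5,0,0,0.5,0,0,0]
    - [0.5,0,0,0.4,0,0,0]
    - [0.5,0,0,0.2,0,0,0]
    - [0,0,0,0,0,0,0]
    - [0,0,0,0,0,0,0]
  squeeze: 30

```text
clock: 4.8
position: [0.4693, 0.137, 0.0768]
ee_rot: [-3.14, 0.102, -0.0]
force: [0.1, -0.2, 0.3]
width: 0.374
gripper_force: 0.0
```

carry_out:
  commands:
    - [0,0,0,0,0,0,0]
    - [0,0,0,0,0,0,0]

```text
clock: 5.0
position: [0.4694, 0.1369, 0.077]
ee_rot: [-3.139, 0.102, -0.001]
force: [0.8, -0.2, 0.4]
width: 0.203
gripper_force: 0.0
```

carry_out:
  commands:
    - [0,0,0,-0.3,0,0,0]
    - [0,0,0,-0.3,0,0,0]
    - [0,0,0,-0.2,0,0,0]
    - [0,0,0,0,0,0,0]
    - [0,0,0,0,0,0,0]
    - [0,0,0,0,0,0,0]

```text
clock: 5.6
position: [0.4689, 0.1367, 0.0964]
ee_rot: [-3.14, 0.102, 0.001]
force: [0.1, -0.4, -3.3]
width: 0.171
gripper_force: 30.0
```

Lifting changed the force by about -3.4 N, so this tin is light (about 0.3 kg). I'll set it back down.

carry_out:
  commands:
    - [0,0,0,0.3,0,0,0]
    - [0,0,0,0.2,0,0,0]
    - [0,0,0,0.17,0,0,0]
    - [0,0,0,0.08,0,0,0]
    - [0,0,0,0,0,0,0]
    - [0.5,0,0,0,0,0,0]
    - [0.5,0,0,0,0,0,0]
    - [0.5,0,0,0,0,0,0]

```text
clock: 6.4
position: [0.4693, 0.1369, 0.0778]
ee_rot: [-3.14, 0.102, -0.0]
force: [-0.3, -0.3, -0.4]
width: 0.382
gripper_force: 0.0
```

carry_out:
  commands:
    - [0.5,0,0,-0.4,0,0,0]
    - [0.5,0,0,-1,0,0,0]
    - [0.5,0,0,-1,0,0,0]
    - [0.5,0,0,-1,0,0,0]
    - [0.5,0,0,0,0,0,0]

```text
clock: 6.9
position: [0.471, 0.1378, 0.1666]
ee_rot: [-3.138, 0.102, -0.009]
force: [-0.1, 0.5, -0.0]
width: 0.497
gripper_force: 0.0
```

```bash
python3 - <<'E'
from st import *
st=plan((.4555,.319,.17),np.radians(43.4),0,w=.5)
E
```

```text
6.9 grasp [0.4709 0.1378 0.1856] R [[0.998, -0.065, 0.006], [-0.065, -0.998, 0.002], [0.005, -0.002, -1.0]] q [ 0.03  0.33 -0.53  1.94  0.21  0.91 -2.24] F [-0.09  0.48 -0.03] w 0.497 0.0
[0.5,-0.12,-0.8,0.07,-0,-0.01,-0.91],
[0.5,-0.05,-0.81,0.07,-0,-0.01,-0.91],
[0.5,0.03,-0.81,0.07,-0,-0.01,-0.91],
[0.5,0.1,-0.8,0.07,-0,-0.01,-0.91],
[0.5,0.17,-0.79,0.07,-0,-0.01,-0.91],
[0.5,0.24,-0.77,0.07,-0,-0.01,-0.91],
[0.5,0.31,-0.74,0.07,-0,-0.01,-0.91],
[0.5,0.38,-0.71,0.07,-0,-0.01,-0.91],
[0.5,0.44,-0.68,0.07,-0,-0.01,-0.91],
```

carry_out:
  commands:
    - [0.5,-0.12,-0.8,0.07,0,0,-0.91]
    - [0.5,-0.05,-0.81,0.07,0,0,-0.91]
    - [0.5,0.03,-0.81,0.07,0,0,-0.91]
    - [0.5,0.1,-0.8,0.07,0,0,-0.91]
    - [0.5,0.17,-0.79,0.07,0,0,-0.91]
    - [0.5,0.24,-0.77,0.07,0,0,-0.91]
    - [0.5,0.31,-0.74,0.07,0,0,-0.91]
    - [0.5,0.38,-0.71,0.07,0,0,-0.91]

```text
clock: 7.7
position: [0.4553, 0.2983, 0.1488]
ee_rot: [-2.969, -1.028, 0.001]
force: [-0.2, -0.7, 0.5]
width: 0.503
gripper_force: 0.0
```

carry_out:
  commands:
    - [0.5,0.44,-0.68,0.07,0,0,-0.91]
    - [0.5,0,0,0,0,0,0]

```text
clock: 7.9
position: [0.4525, 0.3207, 0.1471]
ee_rot: [-2.915, -1.164, 0.0]
force: [-1.1, 0.9, -1.1]
width: 0.502
gripper_force: 0.0
```

```bash
python3 - <<'E'
from st import *
st=plan((.4555,.319,.094),np.radians(43.4),0,n=5,w=.4)
E
```

```text
7.9 grasp [0.4526 0.3207 0.1661] R [[0.725, 0.689, -0.001], [0.689, -0.725, 0.002], [0.001, -0.002, -1.0]] q [-0.2   0.5  -0.72  1.8   0.39  0.98 -1.88] F [-1.14  0.94 -1.08] w 0.502 0.0
[0.4,0.01,0.03,0.58,-0,-0,0],
[0.4,0.01,0.03,0.58,-0,-0,0],
[0.4,0.01,0.03,0.58,-0,-0,0],
[0.4,0.01,0.03,0.58,-0,-0,0],
[0.4,0.01,0.03,0.58,-0,-0,0],
```

carry_out:
  commands:
    - [0.4,0.02,0.08,0.58,0,0,0]
    - [0.4,0.02,0.07,0.58,0,0,0]
    - [0.4,0,0,0.58,0,0,0]
    - [0.4,0,0,0.58,0,0,0]
    - [0.4,0,0,0.4,0,0,0]
    - [0.4,0,0,0.12,0,0,0]
    - [0,0,0,0,0,0,0]
    - [0,0,0,0,0,0,0]

```text
clock: 8.7
position: [0.4572, 0.3162, 0.0765]
ee_rot: [-2.92, -1.156, -0.001]
force: [0.7, 0.1, 0.2]
width: 0.275
gripper_force: 0.0
```

carry_out:
  commands:
    - [0,0,0,0,0,0,0]
    - [0,0,0,0,0,0,0]
    - [0,0,0,0,0,0,0]

```text
clock: 9.0
position: [0.457, 0.3162, 0.0765]
ee_rot: [-2.92, -1.156, -0.001]
force: [-0.7, 1.5, 0.8]
width: 0.172
gripper_force: 30.0
```

carry_out:
  commands:
    - [0,0,0,-0.3,0,0,0]
    - [0,0,0,-0.3,0,0,0]
    - [0,0,0,-0.2,0,0,0]
    - [0,0,0,0,0,0,0]
    - [0,0,0,0,0,0,0]
    - [0,0,0,0,0,0,0]

```text
clock: 9.6
position: [0.4569, 0.3156, 0.096]
ee_rot: [-2.921, -1.156, 0.001]
force: [1.0, 0.2, -3.3]
width: 0.171
gripper_force: 30.0
```

Also light, so the tin at (0.607, 0.294) should be the full one. I'll set this one down and go there.

carry_out:
  commands:
    - [0,0,0,0.3,0,0,0]
    - [0,0,0,0.2,0,0,0]
    - [0,0,0,0.17,0,0,0]
    - [0,0,0,0.09,0,0,0]
    - [0,0,0,0,0,0,0]
    - [0.45,0,0,0,0,0,0]
    - [0.45,0,0,0,0,0,0]
    - [0.45,0,0,0,0,0,0]

```text
clock: 10.4
position: [0.4574, 0.3161, 0.0775]
ee_rot: [-2.921, -1.156, -0.001]
force: [-0.5, 0.5, 0.3]
width: 0.388
gripper_force: 0.0
```

carry_out:
  commands:
    - [0.5,0,0,-0.4,0,0,0]
    - [0.5,0,0,-1,0,0,0]
    - [0.5,0,0,-1,0,0,0]
    - [0.5,0,0,-1,0,0,0]
    - [0.5,0,0,-0.5,0,0,0]

```text
clock: 10.9
position: [0.4577, 0.3168, 0.1775]
ee_rot: [-2.92, -1.156, -0.005]
force: [0.5, -0.2, 0.6]
width: 0.5
gripper_force: 0.0
```

```bash
python3 - <<'E'
from st import *
st=plan((.606,.2935,.16),np.radians(28.3),0.65,n=8,w=.5)
E
```

```text
10.9 grasp [0.4576 0.3167 0.1965] R [[0.729, 0.685, 0.003], [0.685, -0.729, 0.002], [0.004, 0.0, -1.0]] q [-0.18  0.47 -0.73  1.76  0.36  1.04 -1.85] F [ 0.48 -0.2   0.55] w 0.5 0.0
[0.5,0.52,0.61,0.17,-0.11,0.8,0.31],
[0.5,0.52,0.59,0.21,-0.11,0.8,0.31],
[0.5,0.52,0.57,0.26,-0.11,0.8,0.31],
[0.5,0.51,0.55,0.31,-0.11,0.8,0.31],
[0.5,0.5,0.53,0.36,-0.11,0.8,0.31],
[0.5,0.49,0.51,0.4,-0.11,0.8,0.31],
[0.5,0.47,0.49,0.44,-0.11,0.8,0.31],
[0.5,0.45,0.47,0.49,-0.11,0.8,0.31],
```

carry_out:
  commands:
    - [0.5,0.52,0.61,0.17,-0.11,0.8,0.31]
    - [0.5,0.52,0.59,0.21,-0.11,0.8,0.31]
    - [0.5,0.52,0.57,0.26,-0.11,0.8,0.31]
    - [0.5,0.51,0.55,0.31,-0.11,0.8,0.31]
    - [0.5,0.5,0.53,0.36,-0.11,0.8,0.31]
    - [0.5,0.49,0.51,0.4,-0.11,0.8,0.31]
    - [0.5,0.47,0.49,0.44,-0.11,0.8,0.31]
    - [0.5,0,0,0,0,0,0]

```text
clock: 11.7
position: [0.5959, 0.2967, 0.1439]
ee_rot: [-2.801, -0.757, -0.815]
force: [0.2, -0.5, 0.3]
width: 0.501
gripper_force: 0.0
```

```bash
python3 - <<'E'
from st import *
st=plan((.606,.2935,.13),np.radians(28.3),0.65,n=3,w=.4)
print();plan((.606,.2935,.094),np.radians(28.3),0.65,n=3,w=.4,start=st)
E
```

```text
11.7 grasp [0.587  0.2918 0.1599] R [[0.729, 0.499, 0.469], [0.43, -0.866, 0.254], [0.533, 0.017, -0.846]] q [-0.36  0.38 -0.26  2.09  0.86  0.18 -2.43] F [ 0.18 -0.54  0.29] w 0.501 0.0
[0.4,0,0.1,0.46,-0.01,0.29,0.11],
[0.4,-0.01,0.1,0.46,-0.01,0.29,0.11],
[0.4,-0.02,0.1,0.46,-0.01,0.29,0.11],

[0.4,-0.29,0,0.38,0,0,0],
[0.4,-0.29,0,0.38,0,0,0],
[0.4,-0.29,0,0.38,0,0,0],
```

The lean runs into joint 6 and joint 7 limits in this roll. The mirrored roll (half turn about the tool z) centres joint 7, so I'll back off and turn.

carry_out:
  commands:
    - [0.5,0,0,-1,0,0,0]
    - [0.5,0,0,-1,0,0,-1]
    - [0.5,0,0,-1,0,0,-1]
    - [0.5,0,0,0,0,0,-1]
    - [0.5,0,0,0,0,0,-1]
    - [0.5,0,0,0,0,0,-1]
    - [0.5,0,0,0,0,0,-1]
    - [0.5,0,0,0,0,0,-1]

```text
clock: 12.5
position: [0.5591, 0.2822, 0.21]
ee_rot: [2.41, 1.719, 0.85]
force: [0.4, 0.4, -0.3]
width: 0.505
gripper_force: 0.0
```

carry_out:
  commands:
    - [0.5,0,0,0,0,0,-1]
    - [0.5,0,0,0,0,0,-1]
    - [0.5,0,0,0,0,0,-1]
    - [0.5,0,0,0,0,0,-1]
    - [0.5,0,0,0,0,0,-1]
    - [0.5,0,0,0,0,0,-1]
    - [0.5,0,0,0,0,0,-1]
    - [0.5,0,0,0,0,0,-1]

```text
clock: 13.3
position: [0.5593, 0.282, 0.2103]
ee_rot: [1.457, 2.37, 0.701]
force: [0.4, 0.1, 0.0]
width: 0.499
gripper_force: 0.0
```

```bash
python3 - <<'E'
s=open('h.py').read()
s=s.replace("def tgt(g,head,lean):","FLIP=-1\ndef tgt(g,head,lean):").replace("R=np.stack([x,np.cross(z,x),z],1)","x=x*FLIP; R=np.stack([x,np.cross(z,x),z],1)")
open('h.py','w').write(s)
E
python3 - <<'E'
from st import *
st=plan((.606,.2935,.16),np.radians(28.3),0.57,n=16,w=.4)
E
```

```text
13.3 grasp [0.5504 0.277  0.2263] R [[-0.457, 0.758, 0.466], [0.889, 0.376, 0.26], [0.021, 0.533, -0.846]] q [ 0.18  0.34 -0.92  2.07  0.91  0.43 -0.93] F [0.44 0.09 0.  ] w 0.499 0.0
[0.4,-0.03,0.03,0.22,0,-0.01,-1],
[0.4,-0.03,0.03,0.22,0,-0.01,-1],
[0.4,-0.04,0.03,0.22,0,-0.01,-1],
[0.4,-0.04,0.02,0.22,0,-0.01,-1],
[0.4,-0.04,0.02,0.22,0,-0.01,-1],
[0.4,-0.04,0.01,0.22,0,-0.01,-1],
[0.4,-0.04,0.01,0.22,0,-0.01,-1],
[0.4,-0.04,0.01,0.22,0,-0.01,-1],
[0.4,-0.04,0,0.22,0,-0.01,-1],
[0.4,-0.04,-0,0.22,0,-0.01,-1],
[0.4,-0.04,-0.01,0.22,0,-0.01,-1],
[0.4,-0.04,-0.01,0.22,0,-0.01,-1],
[0.4,-0.04,-0.02,0.22,0,-0.01,-1],
[0.4,-0.04,-0.02,0.22,0,-0.01,-1],
[0.4,-0.04,-0.02,0.22,0,-0.01,-1],
[0.4,-0.03,-0.03,0.22,0,-0.01,-1],
```

carry_out:
  commands:
    - [0.4,-0.03,0.03,0.22,0,0,-1]
    - [0.4,-0.03,0.03,0.22,0,0,-1]
    - [0.4,-0.04,0.03,0.22,0,0,-1]
    - [0.4,-0.04,0.02,0.22,0,0,-1]
    - [0.4,-0.04,0.02,0.22,0,0,-1]
    - [0.4,-0.04,0.01,0.22,0,0,-1]
    - [0.4,-0.04,0.01,0.22,0,0,-1]
    - [0.4,-0.04,0,0.22,0,0,-1]

```text
clock: 14.1
position: [0.588, 0.2901, 0.1766]
ee_rot: [0.402, 2.626, 0.471]
force: [1.1, 0.8, 0.2]
width: 0.399
gripper_force: 0.0
```

carry_out:
  commands:
    - [0.4,-0.04,0,0.22,0,0,-1]
    - [0.4,-0.04,0,0.22,0,0,-1]
    - [0.4,-0.04,-0.01,0.22,0,0,-1]
    - [0.4,-0.04,-0.01,0.22,0,0,-1]
    - [0.4,-0.04,-0.02,0.22,0,0,-1]
    - [0.4,-0.04,-0.02,0.22,0,0,-1]
    - [0.4,-0.04,-0.02,0.22,0,0,-1]
    - [0.4,-0.03,-0.03,0.22,0,0,-1]

```text
clock: 14.9
position: [0.6163, 0.2984, 0.1429]
ee_rot: [-0.635, 2.51, 0.192]
force: [0.2, -0.5, -0.1]
width: 0.401
gripper_force: 0.0
```

```bash
python3 - <<'E'
from st import *
st=plan((.606,.2935,.135),np.radians(28.3),0.6,n=3,w=.4)
print();plan((.606,.2935,.094),np.radians(28.3),0.6,n=3,w=.4,start=st)
E
```

```text
14.9 grasp [0.6074 0.2935 0.1589] R [[-0.744, -0.477, 0.468], [-0.4, 0.879, 0.259], [-0.535, 0.006, -0.845]] q [ 0.18  0.6  -1.    2.01  1.35  0.54  0.35] F [ 0.22 -0.47 -0.11] w 0.401 0.0
[0.4,0.18,0.01,0.26,0.02,-0.12,-0],
[0.4,0.18,0.01,0.26,0.02,-0.12,-0],
[0.4,0.18,0.01,0.26,0.02,-0.12,-0],

[0.4,0.31,-0,0.45,0,0,0],
[0.4,0.31,-0,0.45,0,0,0],
[0.4,0.31,-0,0.45,0,0,0],
```

carry_out:
  commands:
    - [0.4,0.18,0.01,0.26,0.02,-0.12,0]
    - [0.4,0.18,0.01,0.26,0.02,-0.12,0]
    - [0.4,0.18,0.01,0.26,0.02,-0.12,0]
    - [0.4,0.31,0,0.45,0,0,0]
    - [0.4,0.31,0,0.45,0,0,0]
    - [0.4,0.2,0,0.3,0,0,0]
    - [0.4,0.11,0,0.15,0,0,0]
    - [0.4,0,0,0,0,0,0]

```text
clock: 15.7
position: [0.6153, 0.2985, 0.077]
ee_rot: [-0.616, 2.478, 0.196]
force: [-0.3, -0.4, -0.3]
width: 0.401
gripper_force: 0.0
```

```bash
python3 - <<'E'
from st import *
st=plan((.606,.2935,.094),np.radians(28.3),0.6,n=1,w=.4)
for n in ("wrist","side"):
    d=arm.get_image(n);cv2.imwrite(f"pics/{n}1.png",d["pixels"][:,:,::-1])
E
```

```text
15.7 grasp [0.6059 0.2934 0.0927] R [[-0.73, -0.469, 0.497], [-0.385, 0.883, 0.268], [-0.565, 0.004, -0.825]] q [ 0.12  0.7  -0.92  2.09  1.78  0.54 -0.05] F [-0.32 -0.43 -0.31] w 0.401 0.0
[0.4,-0.03,0,-0.04,0,0,-0.07],
```

View pics/side1.png

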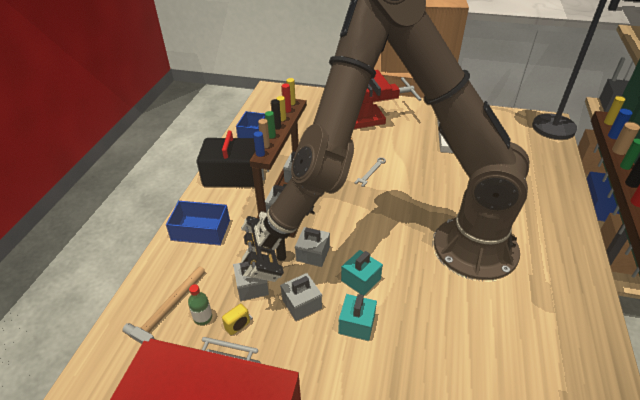

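The fingers straddle the third grey tin's handle (around pixel (258,265)) and the wrist shows no contact force. Now grip and weigh.

carry_out:
  commands:
    - [0,0,0,0,0,0,0]
    - [0,0,0,0,0,0,0]
    - [0,0,0,0,0,0,0]
    - [0,0,0,0,0,0,0]
    - [0,0,0,0,0,0,0]
  squeeze: 45

```text
clock: 16.3
position: [0.6152, 0.2981, 0.0766]
ee_rot: [-0.616, 2.477, 0.195]
force: [-2.3, -2.5, 3.3]
width: 0.168
gripper_force: 44.9
```

carry_out:
  commands:
    - [0,-0.17,0,-0.25,0,0,0]
    - [0,-0.17,0,-0.25,0,0,0]
    - [0,-0.17,0,-0.25,0,0,0]
    - [0,0,0,0,0,0,0]
    - [0,0,0,0,0,0,0]
    - [0,0,0,0,0,0,0]

```text
clock: 16.9
position: [0.6145, 0.2977, 0.0979]
ee_rot: [-0.616, 2.479, 0.196]
force: [-0.1, 0.3, -6.9]
width: 0.172
gripper_force: 44.9
```

```bash
python3 - <<'E'
from st import *
d=arm.get_image("top");P=cloud(d);np.savez("top2.npz",**d)
v,u=np.mgrid[0:400,0:640]
for c in [(253,207),(321,211)]:
    L=(np.hypot(u-c[0],v-c[1])<30)&(abs(P[...,2]-.066)<.006);print(rect(P,L))
cv2.imwrite("pics/top2.png",d["pixels"][80:320,180:520,::-1].repeat(2,0).repeat(2,1))
E
```

```text
16.9 grasp [0.6051 0.2926 0.1136] R [[-0.731, -0.469, 0.496], [-0.386, 0.883, 0.267], [-0.563, 0.004, -0.826]] q [ 0.12  0.65 -0.91  2.08  1.68  0.51  0.03] F [-0.08  0.34 -6.88] w 0.172 44.91109916009009
(array([449.5, 325. ]), array([81.4, 62. ]), 42.5, 467, np.float64(0.0655))
(array([0., 0.]), array([0., 0.]), 0.0, 0, np.float64(nan))
  return _methods._mean(a, axis=axis, dtype=dtype,
  ret = ret.dtype.type(ret / rcount)
```

View pics/top2.png

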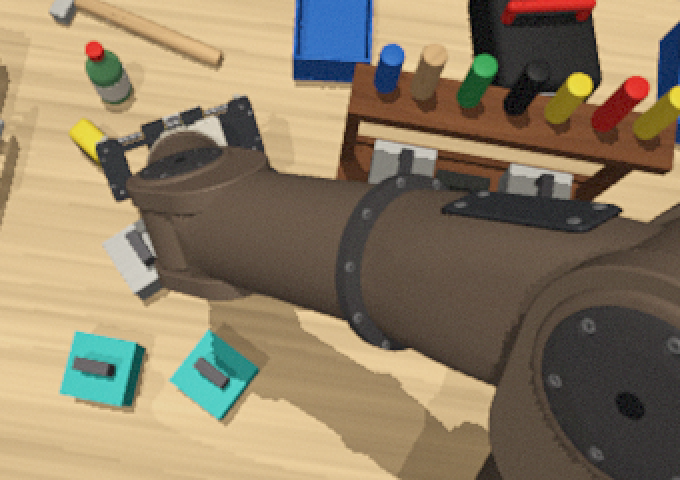

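Force change is about -6.9 N, so the tin now held is the full one (about 0.7 kg). The picture shows the forearm crossing in front of the rack, well clear of the rail, with the two light tins in place. Now carry it over.

```bash
python3 - <<'E'
from st import *
st=plan((.595,.28,.27),np.radians(28.2),0.6,n=8,w=0)
print();plan((.49,-.086,.265),np.radians(-2.1),0.6,n=20,w=0,start=st)
E
```

```text
16.95 grasp [0.6051 0.2928 0.1137] R [[-0.731, -0.469, 0.496], [-0.386, 0.883, 0.268], [-0.563, 0.004, -0.826]] q [ 0.12  0.65 -0.91  2.08  1.68  0.51  0.03] F [-0.05  0.29 -6.97] w 0.168 44.91069145034999
[0,-0.38,-0.03,-0.69,0,-0,-0.01],
[0,-0.38,-0.03,-0.69,0,-0,-0.01],
[0,-0.38,-0.03,-0.69,0,-0,-0.01],
[0,-0.38,-0.03,-0.69,0,-0,-0.01],
[0,-0.38,-0.03,-0.69,0,-0,-0.01],
[0,-0.38,-0.03,-0.69,0,-0,-0.01],
[0,-0.38,-0.03,-0.69,0,-0,-0.01],
[0,-0.38,-0.03,-0.69,0,-0,-0.01],

[0,0.45,-0.56,-0.29,0.15,0,0.22],
[0,0.43,-0.57,-0.28,0.15,0,0.22],
[0,0.42,-0.58,-0.28,0.15,0,0.22],
[0,0.41,-0.6,-0.27,0.15,0,0.22],
[0,0.4,-0.61,-0.26,0.15,0,0.22],
[0,0.38,-0.62,-0.25,0.15,0,0.22],
[0,0.37,-0.63,-0.24,0.15,0,0.22],
[0,0.35,-0.65,-0.23,0.15,0,0.22],
[0,0.34,-0.66,-0.22,0.15,0,0.22],
[0,0.33,-0.67,-0.21,0.15,0,0.22],
[0,0.31,-0.68,-0.2,0.15,0,0.22],
[0,0.3,-0.69,-0.19,0.15,0,0.22],
[0,0.28,-0.7,-0.18,0.15,0,0.22],
[0,0.27,-0.7,-0.17,0.15,0,0.22],
[0,0.25,-0.71,-0.16,0.15,0,0.22],
[0,0.23,-0.72,-0.15,0.15,0,0.22],
[0,0.22,-0.73,-0.14,0.15,0,0.22],
[0,0.2,-0.73,-0.13,0.15,0,0.22],
[0,0.19,-0.74,-0.12,0.15,0,0.22],
[0,0.17,-0.75,-0.1,0.15,0,0.22],
```

carry_out:
  commands:
    - [0,-0.38,-0.03,-0.69,0,0,0]
    - [0,-0.38,-0.03,-0.69,0,0,0]
    - [0,-0.38,-0.03,-0.69,0,0,0]
    - [0,-0.38,-0.03,-0.69,0,0,0]
    - [0,-0.38,-0.03,-0.69,0,0,0]
    - [0,-0.38,-0.03,-0.69,0,0,0]
    - [0,-0.38,-0.03,-0.69,0,0,0]
    - [0,-0.38,-0.03,-0.69,0,0,0]

```text
clock: 17.75
position: [0.604, 0.2846, 0.2556]
ee_rot: [-0.617, 2.479, 0.195]
force: [1.0, -1.0, -7.1]
width: 0.17
gripper_force: 44.9
```

carry_out:
  commands:
    - [0,0.45,-0.56,-0.29,0.15,0,0.22]
    - [0,0.43,-0.57,-0.28,0.15,0,0.22]
    - [0,0.42,-0.58,-0.28,0.15,0,0.22]
    - [0,0.41,-0.6,-0.27,0.15,0,0.22]
    - [0,0.4,-0.61,-0.26,0.15,0,0.22]
    - [0,0.38,-0.62,-0.25,0.15,0,0.22]
    - [0,0.37,-0.63,-0.24,0.15,0,0.22]
    - [0,0.35,-0.65,-0.23,0.15,0,0.22]

```text
clock: 18.55
position: [0.5615, 0.1358, 0.2524]
ee_rot: [-0.348, 2.524, 0.112]
force: [-0.1, 0.2, -6.6]
width: 0.172
gripper_force: 44.9
```

```bash
python3 - <<'E'
from st import *
plan((.49,-.086,.265),np.radians(-2.1),0.6,n=14,w=0)
E
```

```text
18.55 grasp [0.5512 0.1329 0.2682] R [[-0.796, -0.272, 0.541], [-0.223, 0.962, 0.155], [-0.562, 0.003, -0.827]] q [ 0.73  0.25 -1.22  2.13  0.8   0.43  0.78] F [-0.11  0.18 -6.6 ] w 0.172 44.91185195278376
[0,0.28,-0.56,-0.19,0.13,-0,0.18],
[0,0.27,-0.57,-0.18,0.13,-0,0.18],
[0,0.26,-0.58,-0.17,0.13,-0,0.18],
[0,0.25,-0.59,-0.16,0.13,-0,0.18],
[0,0.24,-0.59,-0.16,0.13,-0,0.18],
[0,0.23,-0.6,-0.15,0.13,-0,0.18],
[0,0.22,-0.6,-0.14,0.13,-0,0.18],
[0,0.21,-0.61,-0.13,0.13,-0,0.18],
[0,0.2,-0.62,-0.13,0.13,-0,0.18],
[0,0.19,-0.62,-0.12,0.13,-0,0.18],
[0,0.18,-0.62,-0.11,0.13,-0,0.18],
[0,0.16,-0.63,-0.1,0.13,-0,0.18],
[0,0.15,-0.63,-0.09,0.13,-0,0.18],
[0,0.14,-0.64,-0.09,0.13,-0,0.18],
```

carry_out:
  commands:
    - [0,0.28,-0.56,-0.19,0.13,0,0.18]
    - [0,0.27,-0.57,-0.18,0.13,0,0.18]
    - [0,0.26,-0.58,-0.17,0.13,0,0.18]
    - [0,0.25,-0.59,-0.16,0.13,0,0.18]
    - [0,0.24,-0.59,-0.16,0.13,0,0.18]
    - [0,0.23,-0.6,-0.15,0.13,0,0.18]
    - [0,0.22,-0.6,-0.14,0.13,0,0.18]
    - [0,0.21,-0.61,-0.13,0.13,0,0.18]

```text
clock: 19.35
position: [0.527, 0.0095, 0.251]
ee_rot: [-0.126, 2.542, 0.036]
force: [-0.7, -0.4, -6.6]
width: 0.17
gripper_force: 44.9
```

```bash
python3 - <<'E'
from st import *
plan((.49,-.089,.22),np.radians(-2.1),0.6,n=8,w=0)
E
```

```text
19.35 grasp [0.5163 0.0085 0.2667] R [[-0.823, -0.098, 0.559], [-0.082, 0.995, 0.054], [-0.562, -0.002, -0.827]] q [ 1.11  0.1  -1.25  2.22  0.35  0.31  1.26] F [-0.69 -0.37 -6.59] w 0.17 44.91134461015463
[0,0.28,-0.48,0.09,0.09,-0,0.14],
[0,0.27,-0.48,0.1,0.09,-0,0.14],
[0,0.27,-0.48,0.1,0.09,-0,0.14],
[0,0.26,-0.49,0.11,0.09,-0,0.14],
[0,0.25,-0.49,0.11,0.09,-0,0.14],
[0,0.25,-0.49,0.12,0.09,-0,0.14],
[0,0.24,-0.49,0.12,0.09,-0,0.14],
[0,0.23,-0.5,0.12,0.09,-0,0.14],
```

```bash
python3 - <<'E'
from st import *
plan((.515,-.088,.245),np.radians(-2.1),0.6,n=8,w=0)
E
```

```text
19.35 grasp [0.5163 0.0085 0.2667] R [[-0.823, -0.098, 0.559], [-0.082, 0.995, 0.054], [-0.562, -0.002, -0.827]] q [ 1.11  0.1  -1.25  2.22  0.35  0.31  1.26] F [-0.69 -0.37 -6.59] w 0.17 44.91134461015463
[0,0.11,-0.49,0.06,0.09,-0,0.14],
[0,0.1,-0.49,0.06,0.09,-0,0.14],
[0,0.09,-0.49,0.07,0.09,-0,0.14],
[0,0.09,-0.49,0.07,0.09,-0,0.14],
[0,0.08,-0.49,0.08,0.09,-0,0.14],
[0,0.07,-0.49,0.08,0.09,-0,0.14],
[0,0.07,-0.49,0.09,0.09,-0,0.14],
[0,0.06,-0.49,0.09,0.09,-0,0.14],
```

carry_out:
  commands:
    - [0,0.11,-0.49,0.06,0.09,0,0.14]
    - [0,0.1,-0.49,0.06,0.09,0,0.14]
    - [0,0.09,-0.49,0.07,0.09,0,0.14]
    - [0,0.09,-0.49,0.07,0.09,0,0.14]
    - [0,0.08,-0.49,0.08,0.09,0,0.14]
    - [0,0.07,-0.49,0.08,0.09,0,0.14]
    - [0,0.07,-0.49,0.09,0.09,0,0.14]
    - [0,0,0,0,0,0,0]

```text
clock: 20.15
position: [0.5266, -0.0778, 0.2319]
ee_rot: [0.028, 2.544, -0.004]
force: [-0.5, 1.2, -7.8]
width: 0.171
gripper_force: 44.9
```

```bash
python3 - <<'E'
from st import *
c=[]
for n in ("side","wrist"):
    d=arm.get_image(n); np.savez(n+"3.npz",**d); c.append(d["pixels"][:,:,::-1])
cv2.imwrite("pics/c3.png",np.hstack([c[0][60:360,180:480],c[1][50:350,120:520]]))
E
```

```text
20.15 grasp [ 0.5159 -0.0776  0.2476] R [[-0.827, 0.021, 0.563], [0.019, 1.0, -0.009], [-0.563, 0.003, -0.827]] q [ 1.14  0.14 -1.12  2.24  0.42  0.26  1.24] F [-0.53  1.23 -7.77] w 0.171 44.91025596857071
```

View pics/c3.png

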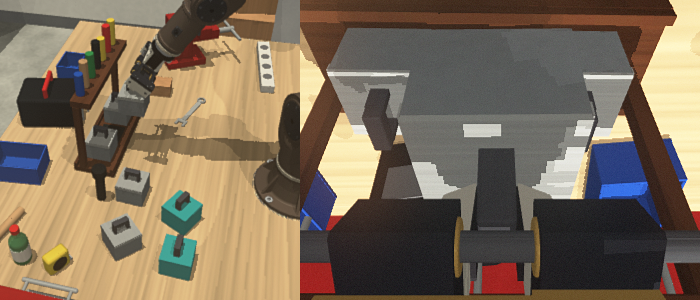

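The left crop (side view) shows the held tin in front of the rack at about (128,105). The right crop (wrist view) shows the held lid and the two row tins. I'll measure the held tin's pose and tilt from the wrist depth.

```bash
cat > meas.py <<'E'
from st import *
def wcloud(d,s):
    v,u=np.mgrid[0:400,0:640];z=d["range_z"];K=d["mtx"]
    C=np.stack([(u-K[0,2])/K[0,0]*z,(v-K[1,2])/K[1,1]*z,z],-1)
    T=d["tool_from_camera"];t=C@T[:3,:3].T+T[:3,3]
    R=Ro.from_rotvec(s["ee_rot"]).as_matrix();return t@R.T+np.array(s["position"])
def look(zlid):
    d=arm.get_image("wrist");P=wcloud(d,s);ok=d["range_z"]>.02
    g=np.array(s["position"])-.019*R[:,2]
    m=ok&(abs(P[...,2]-zlid)<.008)&(np.hypot(P[...,0]-g[0],P[...,1]-g[1])<.06)
    Q=P[m];A=np.c_[Q[:,:2]-g[:2],np.ones(len(Q))];c=np.linalg.lstsq(A,Q[:,2],rcond=None)[0]
    print("lid n",len(Q),"slopes",c[:2].round(3),"z at bar",c[2].round(4),"xrange",np.percentile(Q[:,0],[1,99]).round(4),"yrange",np.percentile(Q[:,1],[1,99]).round(4),"rect",rect(P,m)[:3])
    for y0 in (-.001,-.1805):
        m=ok&(abs(P[...,2]-.086)<.006)&(abs(P[...,1]-y0)<.06)&(abs(P[...,0]-.603)<.06)
        if m.sum()>50: print("row lid",rect(P,m),np.percentile(P[m][:,1],[1,99]).round(4))
    return P
E
python3 - <<'E'
from meas import *
look(.2196)
E
```

```text
20.25 grasp [ 0.5164 -0.0758  0.2483] R [[-0.826, 0.018, 0.564], [0.017, 1.0, -0.008], [-0.564, 0.003, -0.826]] q [ 1.14  0.14 -1.13  2.24  0.42  0.26  1.24] F [ 0.05  0.03 -5.73] w 0.17 44.912078152410686
lid n 14717 slopes [ 0.075 -0.003] z at bar 0.2228 xrange [0.4768 0.5364] yrange [-0.1151 -0.0362] rect (array([508.2, -76.3]), array([81.9, 64.8]), 88.4)
row lid (array([606.8,  16.9]), array([43.7, 80.8]), 87.6, 2010, np.float64(0.0862)) [-0.0009  0.0388]
row lid (array([ 599.9, -187.7]), array([71.2, 82.3]), 87.0, 3219, np.float64(0.0862)) [-0.2214 -0.1534]
```

```bash
python3 - <<'E'
from meas import *
a=plan((.52,-.0875,.235),np.radians(-2.1),0.53,n=4,w=0);print()
a=plan((.545,-.0885,.165),np.radians(-2.1),0.53,n=8,w=0,start=a);print()
E
```

```text
20.3 grasp [ 0.5165 -0.0754  0.2485] R [[-0.826, 0.018, 0.564], [0.016, 1.0, -0.007], [-0.564, 0.003, -0.826]] q [ 1.14  0.14 -1.13  2.24  0.42  0.26  1.24] F [ 0.06  1.01 -5.91] w 0.17 44.9116923334077
[0,0.06,-0.12,0.13,0.03,0.17,0.04],
[0,0.06,-0.12,0.13,0.03,0.17,0.04],
[0,0.05,-0.12,0.13,0.03,0.17,0.04],
[0,0.05,-0.12,0.14,0.03,0.17,0.04],

[0,0.07,-0,0.37,0,0,0],
[0,0.07,-0,0.37,0,0,0],
[0,0.07,-0,0.37,0,0,0],
[0,0.07,-0,0.37,0,0,0],
[0,0.07,-0,0.37,0,0,0],
[0,0.07,-0,0.37,0,0,0],
[0,0.07,-0,0.37,0,0,0],
[0,0.07,-0,0.37,0,0,0],
```

carry_out:
  commands:
    - [0,0.06,-0.12,0.13,0.03,0.17,0.04]
    - [0,0.06,-0.12,0.13,0.03,0.17,0.04]
    - [0,0.05,-0.12,0.13,0.03,0.17,0.04]
    - [0,0.05,-0.12,0.14,0.03,0.17,0.04]
    - [0,0,0,0,0,0,0]
    - [0,0,0,0,0,0,0]

```text
clock: 20.9
position: [0.5295, -0.0876, 0.2184]
ee_rot: [0.05, 2.611, -0.011]
force: [0.4, 1.0, -7.6]
width: 0.171
gripper_force: 44.9
```

```bash
python3 - <<'E'
from meas import *
g=np.array(s["position"])-.019*R[:,2]
look(g[2]-.026)
a=plan((.52,-.0875,.235),np.radians(-2.1),0.53,n=1,w=0);print()
E
```

```text
20.9 grasp [ 0.5198 -0.0873  0.2348] R [[-0.862, 0.038, 0.506], [0.033, 0.999, -0.018], [-0.506, 0.002, -0.862]] q [ 1.04  0.19 -1.05  2.2   0.48  0.35  1.17] F [ 0.44  1.05 -7.56] w 0.171 44.91162241436541
lid n 14868 slopes [ 0.011 -0.003] z at bar 0.2095 xrange [0.4777 0.5379] yrange [-0.1262 -0.0473] rect (array([509.8, -87.4]), array([81.7, 65.6]), 87.6)
row lid (array([607.5,  11.6]), array([54.4, 82.4]), 87.8, 2410, np.float64(0.0862)) [-0.0113  0.0387]
row lid (array([ 599.3, -194.7]), array([55.8, 81.2]), 87.6, 2459, np.float64(0.0861)) [-0.2216 -0.1681]
[0,-0.01,-0.01,0,0.01,0.01,-0.02],
```

carry_out:
  commands:
    - [0,0.07,0,0.37,0,0,0]
    - [0,0.07,0,0.37,0,0,0]
    - [0,0.07,0,0.37,0,0,0]
    - [0,0.07,0,0.37,0,0,0]
    - [0,0.07,0,0.37,0,0,0]
    - [0,0.07,0,0.37,0,0,0]
    - [0,0.07,0,0.37,0,0,0]
    - [0,0.07,0,0.37,0,0,0]

```text
clock: 21.75
position: [0.5549, -0.0888, 0.1474]
ee_rot: [0.051, 2.61, -0.011]
force: [0.7, -0.5, -7.0]
width: 0.169
gripper_force: 44.9
```

```bash
python3 - <<'E'
from meas import *
g=np.array(s["position"])-.019*R[:,2]
look(g[2]-.026)
a=plan((.603,-.0905,.138),np.radians(-2.1),0.53,n=8,w=0);print()
E
```

```text
21.75 grasp [ 0.5452 -0.0884  0.1638] R [[-0.862, 0.038, 0.506], [0.034, 0.999, -0.018], [-0.506, 0.002, -0.862]] q [ 0.57  0.28 -0.58  2.26  0.94  0.18  0.69] F [ 0.69 -0.52 -7.01] w 0.169 44.91273075342178
lid n 14866 slopes [ 0.011 -0.003] z at bar 0.1385 xrange [0.5031 0.5633] yrange [-0.1274 -0.0484] rect (array([535.5, -88.3]), array([81.6, 65.4]), 88.2)
row lid (array([606.2,   3.6]), array([70.6, 81.8]), 86.9, 5984, np.float64(0.0862)) [-0.0311  0.0383]
row lid (array([ 598.7, -186.2]), array([72.2, 81.3]), 89.0, 6089, np.float64(0.0862)) [-0.221  -0.1511]
[0,-0.19,-0,0.25,0,-0,-0],
[0,-0.19,-0,0.25,0,-0,-0],
[0,-0.19,-0,0.25,0,-0,-0],
[0,-0.19,-0,0.25,0,-0,-0],
[0,-0.19,-0,0.25,0,-0,-0],
[0,-0.19,-0,0.25,0,-0,-0],
[0,-0.19,-0,0.25,0,-0,-0],
[0,-0.19,-0,0.25,0,-0,-0],
```

carry_out:
  commands:
    - [0,-0.19,0,0.25,0,0,0]
    - [0,-0.19,0,0.25,0,0,0]
    - [0,-0.19,0,0.25,0,0,0]
    - [0,-0.19,0,0.25,0,0,0]

```text
clock: 22.2
position: [0.5847, -0.0902, 0.1358]
ee_rot: [0.051, 2.61, -0.012]
force: [-0.1, -0.7, -6.1]
width: 0.173
gripper_force: 44.9
```

carry_out:
  commands:
    - [0,-0.19,0,0.25,0,0,0]
    - [0,-0.19,0,0.25,0,0,0]
    - [0,-0.19,0,0.25,0,0,0]
    - [0,-0.19,0,0.25,0,0,0]
    - [0,0,0,0,0,0,0]

```text
clock: 22.7
position: [0.6137, -0.0909, 0.1234]
ee_rot: [0.05, 2.61, -0.011]
force: [-0.0, 1.0, -5.8]
width: 0.168
gripper_force: 44.9
```

```bash
python3 - <<'E'
from meas import *
g=np.array(s["position"])-.019*R[:,2]
P=look(g[2]-.026)
a=plan((.603,-.0905,.1165),np.radians(-2.1),0.53,n=4,w=0);print()
E
```

```text
22.7 grasp [ 0.6041 -0.0906  0.1398] R [[-0.862, 0.038, 0.506], [0.034, 0.999, -0.018], [-0.506, 0.002, -0.862]] q [ 0.43  0.39 -0.45  2.17  1.07  0.17  0.57] F [-0.04  0.99 -5.85] w 0.168 44.911249335855246
lid n 14870 slopes [ 0.011 -0.003] z at bar 0.1145 xrange [0.5619 0.6222] yrange [-0.1295 -0.0505] rect (array([594.5, -90.5]), array([81.7, 65.4]), 88.0)
row lid (array([605.1, -11.8]), array([101.5,  83.8]), 87.7, 13716, np.float64(0.0863)) [-0.0572  0.0382]
row lid (array([ 600.2, -171.8]), array([101. ,  83.9]), 88.9, 13878, np.float64(0.0863)) [-0.2203 -0.1244]
[0,0.12,0,0.2,0,0,-0],
[0,0.12,0,0.2,0,0,-0],
[0,0.12,0,0.2,0,0,-0],
[0,0.12,0,0.2,0,0,-0],
```

carry_out:
  commands:
    - [0,0.12,0,0.2,0,0,0]
    - [0,0.12,0,0.2,0,0,0]
    - [0,0.12,0,0.2,0,0,0]
    - [0,0.1,0,0.16,0,0,0]
    - [0,0.04,0,0.07,0,0,0]
    - [0,0.02,0,0.03,0,0,0]
    - [0,0,0,0,0,0,0]

```text
clock: 23.45
position: [0.6136, -0.0911, 0.1016]
ee_rot: [0.049, 2.605, -0.013]
force: [-15.0, -0.8, 23.6]
width: 0.171
gripper_force: 45.0
```

```bash
python3 - <<'E'
from meas import *
g=np.array(s["position"])-.019*R[:,2]
P=look(g[2]-.026)
E
```

```text
23.45 grasp [ 0.6039 -0.0908  0.1179] R [[-0.859, 0.038, 0.51], [0.033, 0.999, -0.019], [-0.51, 0.0, -0.86]] q [ 0.36  0.42 -0.36  2.19  1.46  0.13  0.17] F [-14.99  -0.76  23.64] w 0.171 44.99413417652249
lid n 17932 slopes [-0.048 -0.003] z at bar 0.0907 xrange [0.5611 0.6262] yrange [-0.1478 -0.0336] rect (array([597.7, -90.4]), array([119.8,  74.2]), 87.8)
row lid (array([605.3, -12. ]), array([102.5,  82. ]), 86.9, 15956, np.float64(0.0862)) [-0.0592  0.0383]
row lid (array([ 600.1, -171.6]), array([102.8,  82.7]), 88.6, 15856, np.float64(0.0862)) [-0.2203 -0.1223]
```

```bash
sed -i 's/np.hypot(P\[...,0\]-g\[0\],P\[...,1\]-g\[1\])<.06)/np.hypot(P[...,0]-g[0],P[...,1]-g[1])<.06)\&(abs(P[...,1]-g[1])<.036)/' meas.py; python3 - <<'E'
from meas import *
g=np.array(s["position"])-.019*R[:,2]
P=look(g[2]-.026)
a=plan((.603,-.0908,g[2]),np.radians(-2.1),0.53,n=1,w=0);print()
E
```

```text
23.5 grasp [ 0.6038 -0.0908  0.1179] R [[-0.859, 0.038, 0.51], [0.033, 0.999, -0.019], [-0.51, 0.0, -0.86]] q [ 0.36  0.42 -0.36  2.19  1.46  0.13  0.17] F [-14.75  -0.73  22.8 ] w 0.171 44.99425877351314
lid n 13368 slopes [ 0.009 -0.001] z at bar 0.093 xrange [0.5612 0.6209] yrange [-0.1262 -0.0553] rect (array([594. , -90.8]), array([74.2, 65.9]), 88.0)
row lid (array([606. , -12.1]), array([102.6,  83.2]), 86.7, 15944, np.float64(0.0862)) [-0.0592  0.0383]
row lid (array([ 600.1, -171.2]), array([102.2,  83.1]), 88.8, 15851, np.float64(0.0862)) [-0.2201 -0.1223]
[0,0.03,-0,-0.02,-0,0.06,-0.01],
```

```bash
python3 - <<'E'
from meas import *
d=arm.get_image("side");e=arm.get_image("wrist")
a=cv2.resize(d["pixels"][100:260,220:360,::-1],None,fx=2.8,fy=2.8,interpolation=cv2.INTER_CUBIC)
b=cv2.resize(e["pixels"][:,100:600,::-1],(400,320))
c=np.zeros((448,800,3),np.uint8);c[:,:392]=a;c[:320,400:]=b;cv2.imwrite("pics/c4.png",c)
E
```

```text
23.55 grasp [ 0.6038 -0.0907  0.1179] R [[-0.859, 0.038, 0.51], [0.033, 0.999, -0.019], [-0.51, 0.0, -0.86]] q [ 0.36  0.42 -0.36  2.19  1.46  0.13  0.17] F [-13.74  -0.19  24.03] w 0.173 44.994359887205064
```

View pics/c4.png

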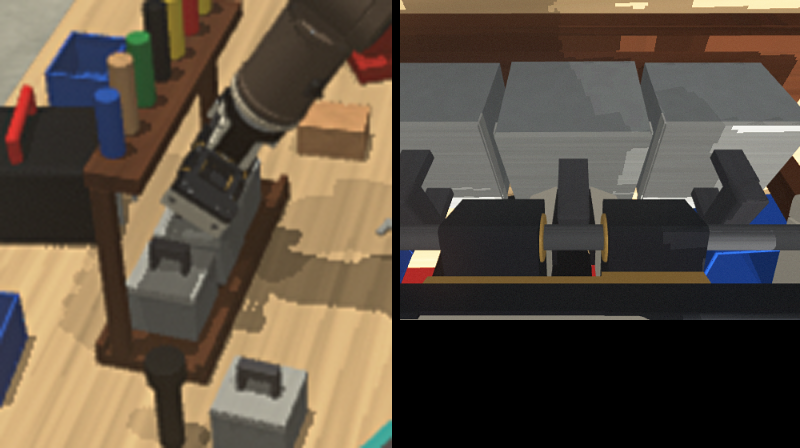

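The wrist crop shows the held tin level between the two row tins, with an even gap on each side. The gripper is clear of the rail. I'll ease the pressure before releasing.

carry_out:
  commands:
    - [0,-0.03,0,-0.05,0,0,0]
    - [0,0,0,0,0,0,0]
    - [0,0,0,0,0,0,0]

```text
clock: 23.95
position: [0.6132, -0.091, 0.1016]
ee_rot: [0.05, 2.608, -0.012]
force: [-7.6, 1.0, 10.3]
width: 0.166
gripper_force: 45.0
```

carry_out:
  commands:
    - [0,-0.02,0,-0.04,0,0,0]
    - [0,0,0,0,0,0,0]
    - [0,0,0,0,0,0,0]

```text
clock: 24.25
position: [0.6126, -0.091, 0.1016]
ee_rot: [0.05, 2.61, -0.012]
force: [-4.3, -0.3, 4.7]
width: 0.17
gripper_force: 45.0
```

```bash
python3 - <<'E'
from meas import *
g=np.array(s["position"])-.019*R[:,2]
P=look(g[2]-.026)
a=plan((.603,-.0908,g[2]),np.radians(-2.1),0.53,n=1,w=0);print()
E
```

```text
24.25 grasp [ 0.6029 -0.0907  0.118 ] R [[-0.861, 0.038, 0.507], [0.034, 0.999, -0.018], [-0.507, 0.001, -0.862]] q [ 0.36  0.42 -0.37  2.19  1.41  0.13  0.23] F [-4.34 -0.3   4.66] w 0.17 44.99150114133954
lid n 13325 slopes [0.01 0.  ] z at bar 0.093 xrange [0.5603 0.62  ] yrange [-0.1261 -0.0552] rect (array([593.2, -90.7]), array([73.9, 66.1]), 88.2)
row lid (array([605.3, -12.1]), array([102.9,  82.4]), 86.4, 15675, np.float64(0.0863)) [-0.0592  0.0383]
row lid (array([ 599.2, -171.3]), array([102.3,  82.5]), 88.9, 15586, np.float64(0.0862)) [-0.2203 -0.1223]
[0,-0,-0.01,0,0,0.02,-0.02],
```

The support holds firm as the load eases, so I'll release.

carry_out:
  commands:
    - [0.2,0,0,0,0,0,0]
    - [0.35,0,0,0,0,0,0]
    - [0.35,0,0,0,0,0,0]
    - [0.35,0,0,0,0,0,0]
    - [0.35,0,0,0,0,0,0]

```text
clock: 24.8
position: [0.6123, -0.0911, 0.1011]
ee_rot: [0.05, 2.61, -0.012]
force: [0.2, 0.4, 0.7]
width: 0.352
gripper_force: 0.0
```

```bash
python3 - <<'E'
from meas import *
g=np.array(s["position"])-.019*R[:,2]
P=look(.0905)
a=plan((.565,-.089,.145),np.radians(-2.1),0.53,n=4,w=0.35);print()
a=plan((.49,-.086,.25),np.radians(-2.1),0.53,n=7,w=0.35,start=a);print()
E
```

```text
24.8 grasp [ 0.6027 -0.0907  0.1175] R [[-0.862, 0.038, 0.506], [0.034, 0.999, -0.018], [-0.506, 0.001, -0.862]] q [ 0.36  0.42 -0.37  2.19  1.41  0.13  0.23] F [0.23 0.37 0.68] w 0.352 0.0
lid n 14329 slopes [0.025 0.   ] z at bar 0.0897 xrange [0.5554 0.6306] yrange [-0.1261 -0.0554] rect (array([596. , -90.7]), array([83.6, 72. ]), 0.0)
row lid (array([597.7, -10.1]), array([101.8,  82. ]), 90.0, 17210, np.float64(0.0863)) [-0.0603  0.0382]
row lid (array([ 595.2, -171.7]), array([102.4,  82.6]), 90.0, 16710, np.float64(0.0863)) [-0.22   -0.1213]
[0.35,0.19,0,-0.43,0,0,-0.01],
[0.35,0.19,0,-0.43,0,0,-0.01],
[0.35,0.19,0,-0.43,0,0,-0.01],
[0.35,0.19,0,-0.43,0,0,-0.01],

[0.35,0.07,0,-0.73,0,0,0],
[0.35,0.07,0,-0.73,0,0,0],
[0.35,0.07,0,-0.73,0,0,0],
[0.35,0.07,0,-0.73,0,0,0],
[0.35,0.07,0,-0.73,0,0,0],
[0.35,0.07,0,-0.73,0,0,0],
[0.35,0.07,0,-0.73,0,0,0],
```

carry_out:
  commands:
    - [0.35,0.1,0,-0.3,0,0,0]
    - [0.35,0.19,0,-0.43,0,0,0]
    - [0.35,0.19,0,-0.43,0,0,0]
    - [0.35,0.19,0,-0.43,0,0,0]
    - [0.35,0.07,0,-0.73,0,0,0]
    - [0.35,0.07,0,-0.73,0,0,0]
    - [0.35,0.07,0,-0.73,0,0,0]
    - [0.35,0.07,0,-0.73,0,0,0]

```text
clock: 25.65
position: [0.5342, -0.088, 0.1868]
ee_rot: [0.05, 2.611, -0.012]
force: [-0.1, -0.6, -0.5]
width: 0.353
gripper_force: 0.0
```

carry_out:
  commands:
    - [0.35,0.07,0,-0.73,0,0,0]
    - [0.35,0.07,0,-0.73,0,0,0]
    - [0.35,0,0,0,0,0,0]
    - [0.35,0,0,0,0,0,0]

```text
clock: 26.05
position: [0.5133, -0.0886, 0.2161]
ee_rot: [0.053, 2.61, -0.014]
force: [-0.1, 0.1, 0.1]
width: 0.349
gripper_force: 0.0
```

```bash
python3 - <<'E'
from meas import *
def lid(P,c,z,ok=True):
    m=ok&(np.hypot(P[...,0]-c[0],P[...,1]-c[1])<.06)&(abs(P[...,1]-c[1])<.043)&(abs(P[...,2]-z)<.006)
    if m.sum()<60: return None
    Q=P[m];A=np.c_[Q[:,:2]-np.array(c),np.ones(len(Q))];k=np.linalg.lstsq(A,Q[:,2],rcond=None)[0]
    return rect(P,m),k.round(4)
for n in("wrist","top","side"):
    d=arm.get_image(n);P=wcloud(d,s) if n=="wrist" else cloud(d)
    for nm,c,z in(("placed",(.603,-.091),.089),("row_a",(.6065,-.001),.086),("row_b",(.600,-.1805),.086),("t2",(.4555,.319),.066),("t3",(.471,.138),.066)):
        print(n,nm,lid(P,c,z,d["range_z"]>0))
    cv2.imwrite(f"pics/{n}5.png",d["pixels"][:,:,::-1])
a=cv2.imread("pics/side5.png")[80:360,180:420];b=cv2.imread("pics/wrist5.png")
cv2.imwrite("pics/c5.png",np.hstack([cv2.resize(a,(343,400)),cv2.resize(b,(457,400))]))
E
```

```text
26.05 grasp [ 0.5037 -0.0882  0.2325] R [[-0.861, 0.041, 0.506], [0.035, 0.999, -0.02], [-0.507, 0.001, -0.862]] q [ 1.15  0.18 -1.15  2.23  0.49  0.34  1.17] F [-0.09  0.05  0.1 ] w 0.349 0.0
wrist placed ((array([596.6, -90.4]), array([81.6, 82.7]), 88.1, 5041, np.float64(0.0892)), array([0.0127, 0.0001, 0.0892]))
wrist row_a ((array([606.9,  -2. ]), array([81.5, 82.5]), 87.9, 4683, np.float64(0.0862)), array([0.0148, 0.0041, 0.0861]))
wrist row_b ((array([ 600.2, -181.4]), array([81.5, 82.4]), 87.9, 4635, np.float64(0.0862)), array([ 0.0154, -0.0045,  0.0861]))
wrist t2 None
wrist t3 ((array([482.5, 128.1]), array([67.3, 55.8]), 86.4, 4970, np.float64(0.0663)), array([0.0026, 0.0274, 0.0668]))
top placed ((array([601.5, -90. ]), array([82.4, 71.2]), 88.1, 613, np.float64(0.0885)), array([-0.0018, -0.0015,  0.0885]))
top row_a ((array([606.7,  -1. ]), array([81.4, 82. ]), 88.0, 749, np.float64(0.0855)), array([-0.0013, -0.004 ,  0.0855]))
top row_b ((array([ 602. , -180.4]), array([81.4, 77.1]), 87.9, 676, np.float64(0.0854)), array([ 0.    , -0.0027,  0.0855]))
top t2 ((array([456.3, 318. ]), array([80.9, 80.9]), 42.9, 748, np.float64(0.0654)), array([-0.0034,  0.0032,  0.0655]))
top t3 ((array([470.4, 137.6]), array([81.6, 80.7]), 86.1, 824, np.float64(0.0654)), array([0.0038, 0.0023, 0.0654]))
side placed ((array([595.7, -90.4]), array([85.1, 81.9]), 88.0, 326, np.float64(0.0888)), array([ 0.005 , -0.009 ,  0.0889]))
side row_a ((array([6.065e+02, 3.000e-01]), array([84.1, 81.9]), 87.9, 374, np.float64(0.0857)), array([-0.001 , -0.0152,  0.0859]))
side row_b ((array([ 599.4, -179.6]), array([82.7, 81.9]), 0.1, 283, np.float64(0.0861)), array([ 0.0108, -0.002 ,  0.0862]))
side t2 ((array([455.8, 318.2]), array([81.6, 86.2]), 42.1, 590, np.float64(0.0657)), array([ 0.0032, -0.0021,  0.0657]))
side t3 ((array([470.6, 137.7]), array([84.9, 82.2]), 87.0, 461, np.float64(0.0658)), array([ 0.001 , -0.0061,  0.0658]))
```

View pics/c5.png

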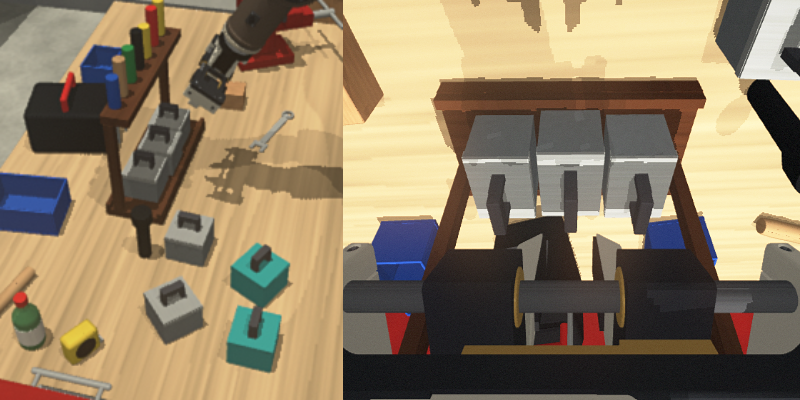

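The side crop shows the placed tin standing in line between its neighbours. The wrist crop shows all three handles parallel.

- **Placed tin:** level, lid at 89 mm, within 1 mm of centre along the row. It sits about 7 mm towards the front of the 15 mm allowed, and is square.
- **Everything else:** the row tins and both light tins have not shifted, and the gripper is clear.

Handing in.

```bash
python3 -c "
from cell import arm
print(arm.sign_off())"
```

```text
the job is handed in; nothing more can be done
None
```

The full tin (about 0.7 kg by feel) now stands upright on the mat in the middle place of the row, handle lined up with its neighbours, and the job is handed in; it measured within 1 mm of centre along the row and about 7 mm towards the front (15 mm allowed), with the light tins and the row tins not measurably moved, and no verdict came back.

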